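Put the green marker back into its cap

TASK

Cap the green marker so that it does not dry out: lift it out of its white stand and lower it, point down, into the open green cap, guiding the point into the cap's hole before letting go. It must end fully home in the green cap, released; leave the red marker and the mug where they are.

Things in the scene. Friction and masses are not known exactly. Their poses are not given: they have to be found in the camera images.
- green_marker_grip (a point): Point on the axis of the loose green marker, the best place to grip it from above: 72 mm above its point, 38 mm below its top. Rigid round stick, 24 mm thick, 110 mm long, white bands, about 60 g; the last 10 mm taper to 16 mm at the point. z axis: up along it. It stands point down, 36 mm deep in a 27 mm hole in a white stand; lift 50 mm to free it.
- green_cap_mouth (a point): Centre of the rim of the open green cap, fixed upright, rim 49 mm above the table, 55 mm across (47 inside). A 10 mm deep funnel leads to a 27 mm hole, floor 38 mm below the rim. Marker home: its grip point 34 mm above this; loose, it may lean 15 degrees. z axis up. In the row, 130 mm or more apart, any order: a like red cap, and a blue one with its marker in it, 121 mm tall.
- red_marker_grip (a point): Same point of the red marker, of the same shape and size as the green one (24 mm thick, 110 mm long), standing point down in the other white stand, 180 mm or more away. z axis up. To be left alone.
- mug: White mug, 80 mm across and 90 mm high, handle on its +y side; origin at the centre of its underside, z axis up. To be left alone. (Scissors lie flat on the other side of the table, out of the way.)
Things that resemble listed ones, but are neither listed nor needed, are in the scene too. Of the things that look like the part that bears green_marker_grip, the middle-sized one is meant.

How it is judged:
By the outcome, as a careful person would: the job done as asked, in the order asked, and still so for the second after the job is handed in, with the robot touching nothing.
It also fails if it takes over 40 s, if anything falls off the work surface, if the arm or the gripper's body presses on something with over 40 N, if the wrist force passes 120 N, or if a joint passes its speed limit or range.

ROBOT

A 6-joint arm with a two-finger parallel gripper is mounted at the origin on the work surface. World frame = base frame: x ahead of the robot, y to its left, z up, the work surface at z = 0. Lengths are in m, angles in rad, forces in N, time in s.
With the tool pointing down it reaches from about 0.3 to 0.775 m from the base axis. Payload 14.6 kg.
Tool frame: the origin (TCP) lies midway between the tips of the shut fingers; the grasp point (between the pads) lies 19 mm behind it (grasp_offset is the distance from the TCP to the grasp point, in m); z points along the fingers, y is the line along which they close (so a half turn about z gives the same grasp; the last joint's range is limited). The gripper opens to 94 mm and grips with 3 to 60 N. Pads are 16 mm wide; open, the fingers measure 119 mm over their backs; the gripper's body (75 mm by 177 mm) begins 78 mm behind the grasp point.
Start: joints at [1.185, 0.3, 1.521, -0, 1.321, -0.067], TCP at [0.172, 0.522, 0.205] pointing down, gripper open.
Joint ranges: [-3.03, 3.03], [-0.79, 2.21], [0.23, 2.52], [-1.04, 4.18], [0, 3.07], [-2.55, 2.55]. Speed limits (rad/s): [2.22, 2.22, 2.57, 3.14, 3.14, 3.14].

INTERFACE

Orientations are given as [roll, pitch, yaw] about the fixed x, y, z axes, in that order (R = Rz(yaw) Ry(pitch) Rx(roll)).
In Python, from station import * gives the robot as it stands. The module is installed in compiled form; this text tells all that it offers.
- The arm moves only by the tool send_rows, never from a script. Its argument "rows" is a list of rows, each an object of numbers: "dx", "dy", "dz": the shift along the tool's x, y, z in mm; "roll": the turn about the tool's z in degrees; "jaw": the closure, from -1 (fully open) to 1 (shut). In form: [{"dx": .., "dy": .., "dz": .., "roll": .., "jaw": ..}, ...]. A call has 1 to 12 rows; each row shifts and turns the commanded pose from where the row before left it, along the tool's axes as they then stand; what a row does not reach is not made up. A row lasts 1/12 s, in which the tool goes at most 41.7 mm and 7.16 degrees, less where a joint would pass 70% of its speed; a pose out of reach is approached as far as the arm can. A call is refused whole if a number of a shift passes 41.7 or a number of a turn 7.16, either way. A call with a gripper value outside its range is refused whole. The fingers move at their own pace and stop on an object; "force" is the grip in N (left out, the last holds). Time passes only in rows, so rows that do not move let the fingers close. It gives the time, the measured TCP pose, the force, the opening and the grip force at its end, in the units of the state.
- get_obs(): the state, without advancing time (a new reading comes with each control period).
- camera(name): name is "scene" or "side" or "wrist"; returns a dict with "frame" (400x640x3 uint8, red, green, blue), "z_map" (400x640 float32, m along the optical axis (not along the pixel's ray), 0 where there is no reading), "camera_matrix" (3x3 intrinsics, pixels), "rvec" (rotation vector, rad) and "tvec" (3), from world to camera coordinates, as OpenCV has them. Camera axes: x right, y down, z forward; pixel columns grow to the right and rows downward; lengths in m; the calibration is good to about 2 mm. The wrist camera is an equidistant fisheye: a pixel r from the principal point sees the ray r / f radians off the axis. A picture is of the moment at which its call begins.
- hand_in(): hands the job in; it is judged then, once.
The state is a dict: "time_s": time; "qpos": joint angles; "joint_vel": joint speeds; "tau": joint torques, N m; "ee_pos": TCP position; "eef_rot": TCP orientation; "force": force on the tool from outside, world axes, zero at the start; "moment": the same for the moment, N m; "grip_width": finger opening in m; "grip_force": force on a finger pad.
Only numpy, scipy, OpenCV 4.12 (cv2) and the standard library are available. Lean on these libraries where they do the work, as an engineer would, in place of code of your own. Each camera call takes 0.05 s, during which the arm holds its last target. There are 200 camera calls.

## Working session

There is one attempt and no reset: what is moved stays moved. The work goes in short steps, Python scripts to look and compute and a tool call to move; the robot and the scene stay as the last step left them, time stands still between calls to the robot, and variables do not carry over. Pictures are saved under pics/ and viewed, at most 10 in all, crops included, and the job is handed in when it is done.

Besides the shell and the picture viewer there is one more tool, called after "Call:" in YAML: its name, and indented under it one key for each argument. send_rows: Moves the arm, as the interface text tells. Its arguments: {"type":"object","properties":{"rows":{"type":"array"},"force":{"type":"number"}},"required":["rows"]}

```bash
mkdir -p pics
cat > h.py <<'E'
import numpy as np, cv2
from station import *
def pts(c):
    z=c["z_map"];K=c["camera_matrix"];R,_=cv2.Rodrigues(np.array(c["rvec"],float));t=np.array(c["tvec"],float).ravel()
    v,u=np.mgrid[:z.shape[0],:z.shape[1]]
    P=np.stack([(u-K[0,2])/K[0,0]*z,(v-K[1,2])/K[1,1]*z,z],-1)
    W=(P-t)@R
    W[z<=0]=np.nan
    return W
def blobs(c,lo,hi,amin=40):
    hsv=cv2.cvtColor(c["frame"],cv2.COLOR_RGB2HSV)
    m=cv2.inRange(hsv,lo,hi)
    n,l,s,ce=cv2.connectedComponentsWithStats(m)
    return [(l==i,s[i]) for i in range(1,n) if s[i][4]>=amin]
E
python3 - <<'E'
from h import *
o=get_obs();print(o)
for n in("scene","side"):
    c=camera(n);cv2.imwrite(f"pics/{n}0.png",c["frame"][:,:,::-1]);W=pts(c)
    R,_=cv2.Rodrigues(np.array(c["rvec"],float));print(n,"campos",-R.T@np.ravel(c["tvec"]))
    for col,lo,hi in(("green",(40,70,40),(85,255,255)),("red",(0,100,60),(8,255,255)),("blue",(95,100,40),(130,255,255))):
        for m,s in blobs(c,lo,hi):
            p=W[m];p=p[~np.isnan(p[:,0])]
            if len(p): print(col,s[:5],np.percentile(p,[2,50,98],axis=0).round(3).tolist())
E
```

```text
{'time_s': 0.0, 'qpos': array([ 1.18540950e+00,  3.00472660e-01,  1.52156065e+00, -1.72866727e-06,
        1.32069655e+00, -6.66124027e-02]), 'joint_vel': array([-9.48916116e-05,  6.41354106e-04,  3.13950328e-04, -4.01545511e-04,
       -1.48329188e-04,  7.78073957e-04]), 'tau': array([ 1.00079007e-03, -5.31803584e+01, -3.52741349e+01,  7.08603510e-02,
        2.43503298e-02, -1.34575030e-04]), 'ee_pos': array([0.17228574, 0.52205231, 0.20489412]), 'eef_rot': array([-3.14045786e+00, -7.40252882e-05,  2.82281862e+00]), 'force': array([ 0.41146169, -0.08279369,  0.37868301]), 'moment': array([ 0.0295001 , -0.02892757,  0.02285934]), 'grip_force': 0.0, 'grip_width': 0.09396398864484938}
scene campos [ 0.70540246 -0.30344944  0.67276053]
green [153 245  21  18 297] [[0.353, -0.15, 0.138], [0.368, -0.137, 0.142], [0.382, -0.122, 0.144]]
green [163 259  24  25 308] [[0.368, -0.15, 0.067], [0.38, -0.143, 0.094], [0.383, -0.129, 0.118]]
green [217 268  16  14 171] [[0.449, -0.131, 0.113], [0.46, -0.121, 0.115], [0.471, -0.11, 0.117]]
green [176 279  18  17 163] [[0.369, -0.15, 0.016], [0.381
[... 2332 characters left out ...]
.551, 0.301, 0.116]]
red [291 169  13  20 199] [[0.471, 0.147, -0.001], [0.478, 0.151, 0.075], [0.517, 0.23, 0.096]]
red [379 205  28  30 613] [[0.577, -0.038, 0.002], [0.602, -0.014, 0.038], [0.634, 0.01, 0.049]]
blue [ 296   73   61   38 1617] [[0.69, 0.444, 0.021], [0.771, 0.529, 0.033], [0.853, 0.641, 0.035]]
blue [354 128  11   7  61] [[0.639, 0.167, 0.117], [0.649, 0.178, 0.12], [0.66, 0.189, 0.122]]
blue [347 140  24  37 509] [[0.629, 0.156, 0.006], [0.644, 0.17, 0.046], [0.674, 0.2, 0.099]]
blue [421 384  36  16 356] [[0.429, -0.338, 0.006], [0.458, -0.323, 0.011], [0.477, -0.314, 0.014]]
blue [464 393  11   7  59] [[0.477, -0.356, 0.01], [0.485, -0.35, 0.012], [0.49, -0.345, 0.014]]
```

Run:
```python
import cv2
a=cv2.imread("pics/scene0.png");cv2.imwrite("pics/crop.png",cv2.resize(a[120:390,130:430],None,fx=2.2,fy=2.2,interpolation=2))
b=cv2.imread("pics/side0.png");cv2.imwrite("pics/crops.png",cv2.resize(b[130:400,270:550],None,fx=2.2,fy=2.2,interpolation=2))
```

```text
(no output)
```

View pics/crop.png

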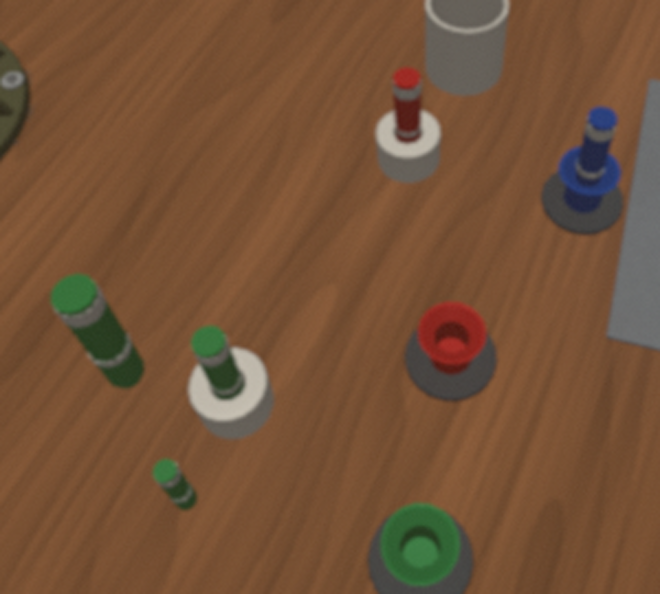

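View pics/crops.png

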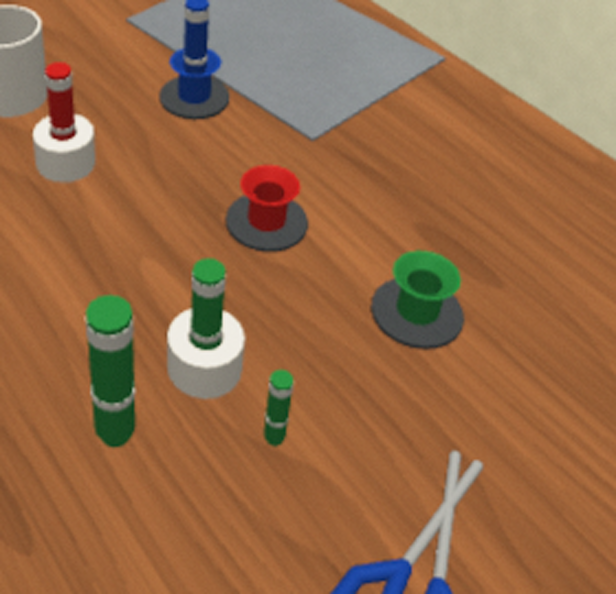

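The scene crop shows three green sticks: large at scene px (160,255), one in the white stand at (225,275), small at (205,333). The middle-sized one in the stand, 24 mm thick with its top at 116 mm, fits the description. The open green cap is at (321,365) and is empty.

```bash
cat >> h.py <<'E'
def cast(c,uv,h):
    K=c["camera_matrix"];R,_=cv2.Rodrigues(np.array(c["rvec"],float));C=-R.T@np.ravel(c["tvec"])
    d=R.T@np.linalg.solve(K,[uv[0],uv[1],1.]);return C+d*(h-C[2])/d[2]
def circ(m,c,h):
    cs,_=cv2.findContours(m.astype(np.uint8),0,1);k=max(cs,key=cv2.contourArea)
    P=np.array([cast(c,p[0],h)[:2] for p in k],np.float32)
    return P
E
python3 - <<'E'
from h import *
for n in("scene","side"):
    c=camera(n);W=pts(c)
    for m,s in blobs(c,(40,70,40),(85,255,255)):
        p=np.nanmedian(W[m],axis=0)
        if np.hypot(*(p[:2]-[.459,-.121]))<.02 and p[2]>.105:
            P=circ(m,c,.116);print(n,"top",cv2.fitEllipse(P),P.mean(0))
        if np.hypot(*(p[:2]-[.641,-.168]))<.03:
            r=m&(W[...,2]>.038); P=W[r&(W[...,2]>.044)]
            print(n,"rim z",np.percentile(P[:,2],[5,50,95]),"enc",cv2.minEnclosingCircle(P[:,:2].astype(np.float32)))
            # far/upper edge of rim outline cast at z=.049
            P=circ(m,c,.049);print(n,"enc outline",cv2.minEnclosingCircle(P),np.array([P.min(0),P.max(0)]))
E
```

```text
scene top ((0.4604176878929138, -0.1205807775259018), (0.021947018802165985, 0.022622209042310715), 53.998111724853516) [ 0.46062636 -0.12069579]
scene rim z [0.04437538 0.04773361 0.05034005] enc ((0.6423758268356323, -0.1679052710533142), 0.026841653510928154)
scene enc outline ((0.6420984268188477, -0.16809755563735962), 0.027239881455898285) [[ 0.61499566 -0.19456641]
 [ 0.6690664  -0.14198087]]
side rim z [0.04446766 0.04719971 0.04958997] enc ((0.6418888568878174, -0.16912339627742767), 0.027609199285507202)
side enc outline ((0.629737138748169, -0.17880433797836304), 0.040636587888002396) [[ 0.5940111  -0.20768851]
 [ 0.66746235 -0.1427023 ]]
side top ((0.4570757746696472, -0.12323440611362457), (0.02212557941675186, 0.024467764422297478), 150.10650634765625) [ 0.4570584  -0.12315981]
```

Call:
send_rows:
  rows:
    - {"dx":0,"dy":-38,"dz":0,"roll":0,"jaw":-1}
    - {"dx":-12,"dy":-38,"dz":0,"roll":0,"jaw":-1}
    - {"dx":-38,"dy":-38,"dz":0}
    - {"dx":-38,"dy":-38,"dz":0}
    - {"dx":-38,"dy":-38,"dz":0}
    - {"dx":-38,"dy":-38,"dz":0}
    - {"dx":-38,"dy":-38,"dz":0}

```text
invalid input at $.rows[2]: expected keys dx, dy, dz, roll, jaw
```

Call:
send_rows:
  rows:
    - {"dx":-12,"dy":-13,"dz":0,"roll":0,"jaw":-1}
    - {"dx":-23,"dy":-26,"dz":0,"roll":0,"jaw":-1}
    - {"dx":-23,"dy":-26,"dz":0,"roll":0,"jaw":-1}
    - {"dx":-23,"dy":-26,"dz":0,"roll":0,"jaw":-1}
    - {"dx":-23,"dy":-26,"dz":0,"roll":0,"jaw":-1}
    - {"dx":-23,"dy":-26,"dz":0,"roll":0,"jaw":-1}
    - {"dx":-23,"dy":-26,"dz":0,"roll":0,"jaw":-1}
    - {"dx":-23,"dy":-26,"dz":0,"roll":0,"jaw":-1}
    - {"dx":-23,"dy":-26,"dz":0,"roll":0,"jaw":-1}
    - {"dx":-23,"dy":-26,"dz":0,"roll":0,"jaw":-1}
    - {"dx":-23,"dy":-26,"dz":0,"roll":0,"jaw":-1}
    - {"dx":-23,"dy":-26,"dz":0,"roll":0,"jaw":-1}

```text
time_s: 1.2
ee_pos: [0.3305, 0.1537, 0.2056]
eef_rot: [3.141, 0.0, 2.823]
force: [0.6, 0.3, -0.1]
grip_width: 0.0938
grip_force: 0.0
```

Call:
send_rows:
  rows:
    - {"dx":-23,"dy":-26,"dz":0,"roll":0,"jaw":-1}
    - {"dx":-23,"dy":-26,"dz":0,"roll":0,"jaw":-1}
    - {"dx":-23,"dy":-26,"dz":0,"roll":0,"jaw":-1}
    - {"dx":-23,"dy":-26,"dz":0,"roll":0,"jaw":-1}
    - {"dx":-23,"dy":-26,"dz":0,"roll":0,"jaw":-1}
    - {"dx":-23,"dy":-26,"dz":0,"roll":0,"jaw":-1}
    - {"dx":-23,"dy":-26,"dz":0,"roll":0,"jaw":-1}
    - {"dx":-23,"dy":-26,"dz":0,"roll":0,"jaw":-1}
    - {"dx":0,"dy":0,"dz":0,"roll":0,"jaw":-1}
    - {"dx":0,"dy":0,"dz":0,"roll":0,"jaw":-1}
    - {"dx":0,"dy":0,"dz":0,"roll":0,"jaw":-1}

```text
time_s: 2.12
ee_pos: [0.4395, -0.0995, 0.2052]
eef_rot: [3.141, -0.001, 2.822]
force: [-0.1, -0.5, -1.3]
grip_width: 0.0942
grip_force: 0.0
```

```bash
cat >> h.py <<'E'
def delta(x,y,z=None):
    from scipy.spatial.transform import Rotation as Ro
    o=get_obs();p=o["ee_pos"];R=Ro.from_euler("xyz",o["eef_rot"]).as_matrix()
    d=np.array([x,y,p[2] if z is None else z])-p
    print("ee",p.round(4),"rot",o["eef_rot"].round(4),"t",o["time_s"],"tool delta mm",(R.T@d*1000).round(1))
E
python3 - <<'E'
from h import *
delta(.4588,-.1219,.059)
c=camera("wrist");cv2.imwrite("pics/w1.png",c["frame"][:,:,::-1])
E
```

```text
ee [ 0.4395 -0.0995  0.2052] rot [ 3.1414e+00 -7.0000e-04  2.8224e+00] t 2.1167 tool delta mm [-25.5 -15.2 146.2]
```

View pics/w1.png

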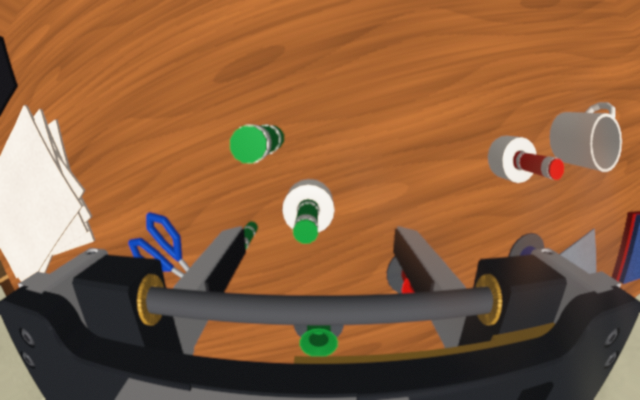

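The wrist view shows the green marker's top at (306,231) below the hand, the small green stick at (250,235) beside the finger, and the green cap at (319,342).

```bash
cat >> h.py <<'E'
def wcast(c,uv,h):
    K=c["camera_matrix"];R,_=cv2.Rodrigues(np.array(c["rvec"],float));C=-R.T@np.ravel(c["tvec"])
    x=(uv[0]-K[0,2])/K[0,0];y=(uv[1]-K[1,2])/K[1,1];r=np.hypot(x,y)
    d=R.T@np.array([np.sin(r)*x/r,np.sin(r)*y/r,np.cos(r)]);return (C+d*(h-C[2])/d[2]).round(4)
E
python3 - <<'E'
from h import *
c=camera("wrist")
for m,s in blobs(c,(40,70,40),(85,255,255),30):
    hsv=cv2.cvtColor(c["frame"],cv2.COLOR_RGB2HSV)
    b=m&(hsv[...,2]>120)
    if b.sum()<20: b=m
    cs,_=cv2.findContours(b.astype(np.uint8),0,1);k=max(cs,key=cv2.contourArea)[:,0]
    P=np.array([[wcast(c,p,h)[:2] for p in k] for h in (.116,.049)],np.float32)
    print(s,[ (np.round(cv2.minEnclosingCircle(p)[0],4),round(cv2.minEnclosingCircle(p)[1],4)) for p in P])
E
```

```text
[ 230  125   37   38 1101] [(array([ 0.3674, -0.1398]), 0.0173), (array([ 0.3663, -0.1559]), 0.0216)]
[263 126  15  26 165] [(array([ 0.3687, -0.1217]), 0.0116), (array([ 0.3679, -0.1333]), 0.0145)]
[276 127   7  19  35] [(array([ 0.3699, -0.1119]), 0.0082), (array([ 0.3694, -0.1211]), 0.0102)]
[298 204  19  15 185] [(array([ 0.4435, -0.1097]), 0.0091), (array([ 0.4613, -0.1183]), 0.0113)]
[293 219  25  25 488] [(array([ 0.4592, -0.1176]), 0.0122), (array([ 0.4807, -0.1286]), 0.0152)]
[246 222  11   9  51] [(array([ 0.4395, -0.164 ]), 0.005), (array([ 0.4563, -0.1862]), 0.0062)]
[244 228   9  13  93] [(array([ 0.4457, -0.1691]), 0.0062), (array([ 0.4636, -0.1939]), 0.0078)]
[299 325  38  32 993] [(array([ 0.5883, -0.148 ]), 0.0214), (array([ 0.6423, -0.166 ]), 0.0267)]
```

Call:
send_rows:
  rows:
    - {"dx":-13,"dy":-8,"dz":0,"roll":0,"jaw":-1}
    - {"dx":-12,"dy":-7,"dz":0,"roll":0,"jaw":-1}
    - {"dx":0,"dy":0,"dz":15,"roll":0,"jaw":-1}
    - {"dx":0,"dy":0,"dz":25,"roll":0,"jaw":-1}
    - {"dx":0,"dy":0,"dz":15,"roll":0,"jaw":-1}
    - {"dx":0,"dy":0,"dz":0,"roll":0,"jaw":-1}
    - {"dx":0,"dy":0,"dz":0,"roll":0,"jaw":-1}

```text
time_s: 2.8
ee_pos: [0.4588, -0.1212, 0.1507]
eef_rot: [3.142, -0.001, 2.824]
force: [0.3, -0.2, 1.5]
grip_width: 0.0942
grip_force: 0.0
```

Call:
send_rows:
  rows:
    - {"dx":0,"dy":0,"dz":20,"roll":0,"jaw":-1}
    - {"dx":0,"dy":0,"dz":30,"roll":0,"jaw":-1}
    - {"dx":0,"dy":0,"dz":27,"roll":0,"jaw":-1}
    - {"dx":0,"dy":0,"dz":15,"roll":0,"jaw":-1}
    - {"dx":0,"dy":0,"dz":0,"roll":0,"jaw":-1}
    - {"dx":0,"dy":0,"dz":0,"roll":0,"jaw":-1}

```text
time_s: 3.3
ee_pos: [0.4595, -0.1218, 0.0596]
eef_rot: [-3.142, 0.001, 2.823]
force: [-0.2, -1.3, 0.4]
grip_width: 0.0937
grip_force: 0.0
```

Call:
send_rows:
  rows:
    - {"dx":0,"dy":0,"dz":0,"roll":0,"jaw":0}
    - {"dx":0,"dy":0,"dz":0,"roll":0,"jaw":0.3}
    - {"dx":0,"dy":0,"dz":0,"roll":0,"jaw":0.4}
    - {"dx":0,"dy":0,"dz":0,"roll":0,"jaw":0.6}
    - {"dx":0,"dy":0,"dz":0,"roll":0,"jaw":1}
    - {"dx":0,"dy":0,"dz":0,"roll":0,"jaw":1}
    - {"dx":0,"dy":0,"dz":0,"roll":0,"jaw":1}
    - {"dx":0,"dy":0,"dz":0,"roll":0,"jaw":1}
    - {"dx":0,"dy":0,"dz":0,"roll":0,"jaw":1}
    - {"dx":0,"dy":0,"dz":0,"roll":0,"jaw":1}
  force: 20

```text
time_s: 4.13
ee_pos: [0.4589, -0.122, 0.0584]
eef_rot: [-3.142, -0.0, 2.823]
force: [0.4, -0.2, 0.4]
grip_width: 0.0306
grip_force: 0.0
```

Call:
send_rows:
  rows:
    - {"dx":0,"dy":0,"dz":0,"roll":0,"jaw":1}
    - {"dx":0,"dy":0,"dz":0,"roll":0,"jaw":1}
    - {"dx":0,"dy":0,"dz":0,"roll":0,"jaw":1}
    - {"dx":0,"dy":0,"dz":0,"roll":0,"jaw":1}
    - {"dx":0,"dy":0,"dz":0,"roll":0,"jaw":1}

```text
time_s: 4.55
ee_pos: [0.4591, -0.1212, 0.0584]
eef_rot: [3.14, -0.0, 2.823]
force: [2.8, 6.3, -0.7]
grip_width: 0.024
grip_force: 19.9
```

Call:
send_rows:
  rows:
    - {"dx":0,"dy":0,"dz":-5,"roll":0,"jaw":1}
    - {"dx":0,"dy":0,"dz":-10,"roll":0,"jaw":1}
    - {"dx":0,"dy":0,"dz":-15,"roll":0,"jaw":1}
    - {"dx":0,"dy":0,"dz":-20,"roll":0,"jaw":1}
    - {"dx":0,"dy":0,"dz":-20,"roll":0,"jaw":1}
    - {"dx":0,"dy":0,"dz":-20,"roll":0,"jaw":1}
    - {"dx":0,"dy":0,"dz":-10,"roll":0,"jaw":1}
    - {"dx":0,"dy":0,"dz":0,"roll":0,"jaw":1}
    - {"dx":0,"dy":0,"dz":0,"roll":0,"jaw":1}

```text
time_s: 5.3
ee_pos: [0.4588, -0.122, 0.1579]
eef_rot: [-3.142, -0.0, 2.823]
force: [0.5, 0.1, -1.3]
grip_width: 0.0236
grip_force: 20.0
```

Run:
```python
from h import *
delta(.6422,-.1682)
for n in("scene","side"):
    c=camera(n);cv2.imwrite(f"pics/{n}2.png",c["frame"][:,:,::-1]);W=pts(c)
    for m,s in blobs(c,(40,70,40),(85,255,255),15):
        p=W[m];p=p[~np.isnan(p[:,0])]
        print(n,s,np.percentile(p,[2,50,98],axis=0).round(3).tolist())
a,b=[cv2.imread(f"pics/{n}2.png") for n in("scene","side")]
cv2.imwrite("pics/lift.png",np.hstack([cv2.resize(a[150:400,130:390],(400,385)),cv2.resize(b[150:400,280:540],(400,385))]))
```

```text
ee [ 0.4588 -0.122   0.1579] rot [-3.1415 -0.      2.8228] t 5.3 tool delta mm [-188.7   13.6   -0. ]
scene [203 235  15  17 183] [[0.453, -0.147, 0.212], [0.463, -0.122, 0.215], [0.485, -0.11, 0.273]]
scene [162 247  12  15 115] [[0.371, -0.191, 0.14], [0.378, -0.138, 0.143], [0.468, -0.125, 0.293]]
scene [208 250  17  21 224] [[0.46, -0.134, 0.157], [0.469, -0.128, 0.177], [0.471, -0.115, 0.196]]
scene [165 261  22  23 308] [[0.368, -0.151, 0.067], [0.381, -0.142, 0.093], [0.384, -0.128, 0.119]]
scene [215 269  15  13 113] [[0.457, -0.134, 0.119], [0.468, -0.129, 0.131], [0.471, -0.119, 0.144]]
scene [176 278  19  18 168] [[0.368, -0.151, 0.016], [0.381, -0.143, 0.034], [0.383, -0.129, 0.051]]
scene [200 329  11  11  91] [[0.46, -0.209, 0.072], [0.467, -0.202, 0.075], [0.475, -0.195, 0.077]]
scene [206 337  10  10  51] [[0.469, -0.209, 0.04], [0.474, -0.204, 0.049], [0.475, -0.198, 0.062]]
scene [211 345   7   6  20] [[0.469, -0.209, 0.013], [0.473, -0.205, 0.019], [0.475, -0.2, 0.025]]
scene [ 303  349   36   38 1077] [[0.617, -0.191, 0.007], [0.641, -0.165, 0.044], [0.666, -0.144
[... 198 characters left out ...]
 0.143]]
side [449 244  30  34 764] [[0.619, -0.191, 0.006], [0.643, -0.168, 0.039], [0.665, -0.145, 0.05]]
side [309 264  21  18 303] [[0.352, -0.151, 0.137], [0.366, -0.138, 0.142], [0.38, -0.123, 0.143]]
side [311 285  20  28 431] [[0.351, -0.152, 0.064], [0.36, -0.149, 0.091], [0.377, -0.137, 0.118]]
side [393 298  10   9  77] [[0.458, -0.21, 0.072], [0.466, -0.203, 0.075], [0.473, -0.196, 0.076]]
side [391 310  11  12 106] [[0.458, -0.211, 0.033], [0.461, -0.208, 0.048], [0.47, -0.201, 0.062]]
side [313 312  18  21 267] [[0.351, -0.152, 0.005], [0.36, -0.149, 0.032], [0.377, -0.137, 0.051]]
side [391 323   9  10  64] [[0.457, -0.21, 0.002], [0.461, -0.208, 0.015], [0.47, -0.203, 0.026]]
```

View pics/lift.png

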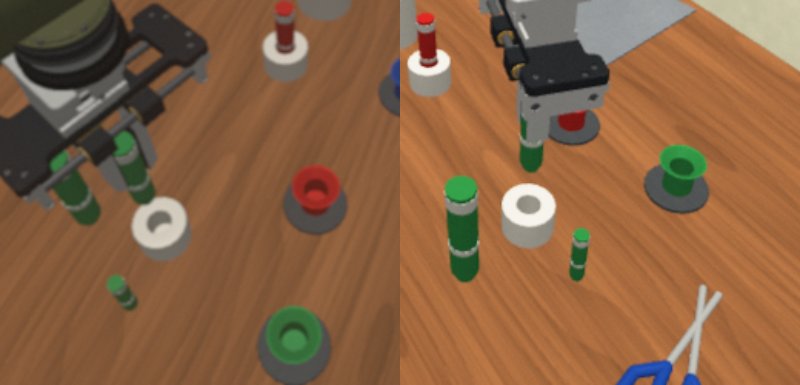

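The picture shows the marker lifted upright out of the stand and held in the jaws; the cap at (293,338) left / (682,170) right is clear.

Call:
send_rows:
  rows:
    - {"dx":-12,"dy":1,"dz":0,"roll":0,"jaw":1}
    - {"dx":-24,"dy":2,"dz":0,"roll":0,"jaw":1}
    - {"dx":-28,"dy":2,"dz":0,"roll":0,"jaw":1}
    - {"dx":-28,"dy":2,"dz":0,"roll":0,"jaw":1}
    - {"dx":-28,"dy":2,"dz":0,"roll":0,"jaw":1}
    - {"dx":-28,"dy":2,"dz":0,"roll":0,"jaw":1}
    - {"dx":-25,"dy":1,"dz":0,"roll":0,"jaw":1}
    - {"dx":-15,"dy":1,"dz":0,"roll":0,"jaw":1}
    - {"dx":0,"dy":0,"dz":0,"roll":0,"jaw":1}
    - {"dx":0,"dy":0,"dz":0,"roll":0,"jaw":1}
    - {"dx":0,"dy":0,"dz":0,"roll":0,"jaw":1}

```text
time_s: 6.32
ee_pos: [0.6408, -0.1683, 0.1573]
eef_rot: [-3.142, -0.002, 2.823]
force: [-0.5, -1.4, -0.5]
grip_width: 0.0235
grip_force: 20.0
```

Run:
```python
from h import *
delta(.642,-.169)
for n in("scene","side"):
    c=camera(n);cv2.imwrite(f"pics/{n}3.png",c["frame"][:,:,::-1]);W=pts(c)
    for m,s in blobs(c,(40,70,40),(85,255,255),15):
        p=W[m];p=p[~np.isnan(p[:,0])]
        if np.median(p[:,0])>.55: print(n,s,np.percentile(p,[2,50,98],axis=0).round(3).tolist())
a,b=[cv2.imread(f"pics/{n}3.png") for n in("scene","side")]
cv2.imwrite("pics/over.png",np.hstack([cv2.resize(a[270:400,250:380],(400,400)),cv2.resize(b[170:300,400:530],(400,400))]))
```

```text
ee [ 0.6408 -0.1683  0.1573] rot [-3.1416e+00 -1.8000e-03  2.8229e+00] t 6.3167 tool delta mm [-1.4 -0.3 -0. ]
scene [303 351  36  36 825] [[0.624, -0.203, 0.008], [0.648, -0.17, 0.044], [0.667, -0.146, 0.262]]
side [474 177   9  11  75] [[0.625, -0.179, 0.212], [0.635, -0.165, 0.214], [0.647, -0.158, 0.227]]
side [468 191  10  25 158] [[0.625, -0.179, 0.154], [0.629, -0.17, 0.175], [0.632, -0.161, 0.196]]
side [464 216  16  20 219] [[0.628, -0.181, 0.106], [0.631, -0.176, 0.128], [0.646, -0.164, 0.144]]
side [449 244  30  34 764] [[0.618, -0.191, 0.006], [0.644, -0.168, 0.039], [0.666, -0.145, 0.05]]
```

View pics/over.png

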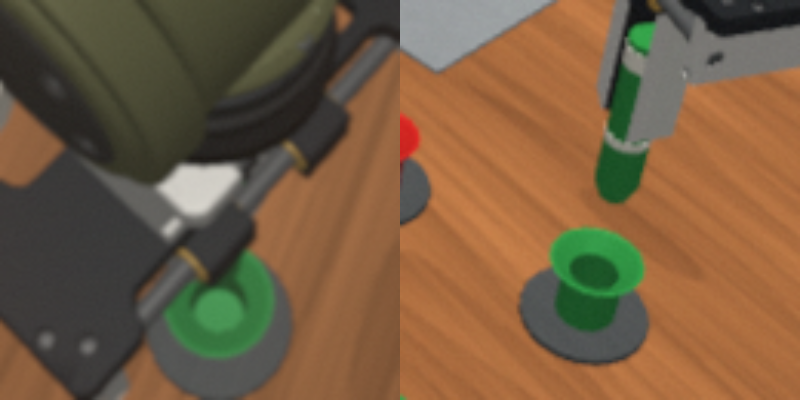

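Call:
send_rows:
  rows:
    - {"dx":-1,"dy":0,"dz":15,"roll":0,"jaw":1}
    - {"dx":0,"dy":0,"dz":20,"roll":0,"jaw":1}
    - {"dx":0,"dy":0,"dz":15,"roll":0,"jaw":1}
    - {"dx":0,"dy":0,"dz":5,"roll":0,"jaw":1}
    - {"dx":0,"dy":0,"dz":5,"roll":0,"jaw":1}
    - {"dx":0,"dy":0,"dz":4,"roll":0,"jaw":1}
    - {"dx":0,"dy":0,"dz":0,"roll":0,"jaw":1}
    - {"dx":0,"dy":0,"dz":0,"roll":0,"jaw":1}

```text
time_s: 7.08
ee_pos: [0.6427, -0.1689, 0.0952]
eef_rot: [-3.142, 0.001, 2.823]
force: [-0.1, -0.2, -0.1]
grip_width: 0.0235
grip_force: 20.0
```

Run:
```python
from h import *
delta(.642,-.169,.064);print(get_obs()["force"],get_obs()["moment"])
a,b=[camera(n)["frame"][:,:,::-1] for n in("side","wrist")]
cv2.imwrite("pics/in.png",np.hstack([cv2.resize(a[170:300,400:530],(400,400)),cv2.resize(b[200:400,220:420],(400,400))]))
```

```text
ee [ 0.6427 -0.1689  0.0952] rot [-3.1416e+00  9.0000e-04  2.8228e+00] t 7.0833 tool delta mm [ 0.6 -0.3 31.2]
[-0.14501313 -0.21086305 -0.10896104] [ 0.00279683 -0.00044025 -0.03751426]
```

View pics/in.png

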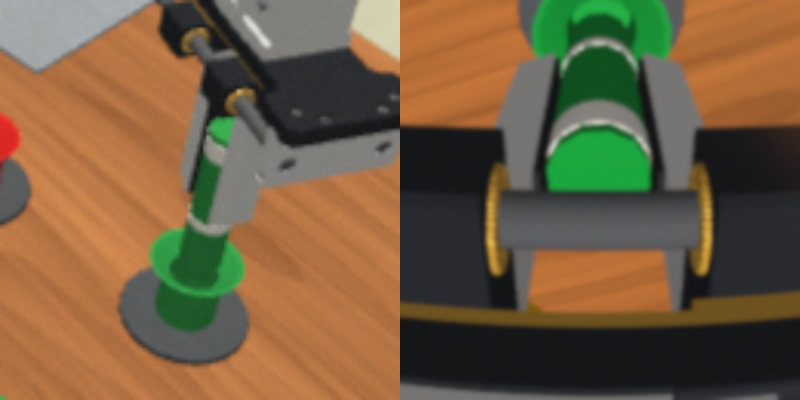

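The side view shows the marker's lower end within the cap's funnel at about (200,265), centred, with no contact force. I'm lowering in small steps and watching the force.

Call:
send_rows:
  rows:
    - {"dx":0,"dy":0,"dz":3,"roll":0,"jaw":1}
    - {"dx":0,"dy":0,"dz":3,"roll":0,"jaw":1}
    - {"dx":0,"dy":0,"dz":2,"roll":0,"jaw":1}
    - {"dx":0,"dy":0,"dz":0,"roll":0,"jaw":1}
  force: 8

```text
time_s: 7.52
ee_pos: [0.6422, -0.1688, 0.0857]
eef_rot: [-3.142, -0.001, 2.823]
force: [-0.3, 0.8, -0.6]
grip_width: 0.0238
grip_force: 8.0
```

Call:
send_rows:
  rows:
    - {"dx":0,"dy":0,"dz":3,"roll":0,"jaw":1}
    - {"dx":0,"dy":0,"dz":3,"roll":0,"jaw":1}
    - {"dx":0,"dy":0,"dz":2,"roll":0,"jaw":1}
    - {"dx":0,"dy":0,"dz":0,"roll":0,"jaw":1}

```text
time_s: 7.85
ee_pos: [0.6422, -0.1688, 0.0778]
eef_rot: [3.142, -0.001, 2.823]
force: [-0.3, -0.8, -0.6]
grip_width: 0.0237
grip_force: 8.0
```

Call:
send_rows:
  rows:
    - {"dx":0,"dy":0,"dz":3,"roll":0,"jaw":1}
    - {"dx":0,"dy":0,"dz":3,"roll":0,"jaw":1}
    - {"dx":0,"dy":0,"dz":2,"roll":0,"jaw":1}
    - {"dx":0,"dy":0,"dz":2,"roll":0,"jaw":1}
    - {"dx":0,"dy":0,"dz":1,"roll":0,"jaw":1}
    - {"dx":0,"dy":0,"dz":0,"roll":0,"jaw":1}
    - {"dx":0,"dy":0,"dz":0,"roll":0,"jaw":1}

```text
time_s: 8.43
ee_pos: [0.6424, -0.1688, 0.0674]
eef_rot: [3.142, -0.0, 2.823]
force: [-0.0, 0.1, -0.7]
grip_width: 0.0238
grip_force: 8.0
```

Call:
send_rows:
  rows:
    - {"dx":0,"dy":0,"dz":1,"roll":0,"jaw":1}
    - {"dx":0,"dy":0,"dz":1,"roll":0,"jaw":1}
    - {"dx":0,"dy":0,"dz":1,"roll":0,"jaw":1}
    - {"dx":0,"dy":0,"dz":1,"roll":0,"jaw":1}
    - {"dx":0,"dy":0,"dz":0,"roll":0,"jaw":1}
    - {"dx":0,"dy":0,"dz":0,"roll":0,"jaw":1}

```text
time_s: 8.93
ee_pos: [0.6428, -0.169, 0.0641]
eef_rot: [3.142, 0.001, 2.823]
force: [-1.3, 2.0, 4.7]
grip_width: 0.0241
grip_force: 8.0
```

Contact with the floor at the expected height, so I'm releasing and rising.

Call:
send_rows:
  rows:
    - {"dx":0,"dy":0,"dz":0,"roll":0,"jaw":0.3}
    - {"dx":0,"dy":0,"dz":0,"roll":0,"jaw":0}
    - {"dx":0,"dy":0,"dz":0,"roll":0,"jaw":-0.3}
    - {"dx":0,"dy":0,"dz":0,"roll":0,"jaw":-0.3}
    - {"dx":0,"dy":0,"dz":0,"roll":0,"jaw":-0.3}
    - {"dx":0,"dy":0,"dz":0,"roll":0,"jaw":-0.3}
    - {"dx":0,"dy":0,"dz":0,"roll":0,"jaw":-0.3}
    - {"dx":0,"dy":0,"dz":0,"roll":0,"jaw":-0.3}

```text
time_s: 9.6
ee_pos: [0.6424, -0.1689, 0.0634]
eef_rot: [-3.142, -0.0, 2.823]
force: [0.1, 0.0, 0.3]
grip_width: 0.0611
grip_force: 0.0
```

Call:
send_rows:
  rows:
    - {"dx":0,"dy":0,"dz":-10,"roll":0,"jaw":-0.3}
    - {"dx":0,"dy":0,"dz":-20,"roll":0,"jaw":-0.3}
    - {"dx":0,"dy":0,"dz":-30,"roll":0,"jaw":-0.3}
    - {"dx":0,"dy":0,"dz":-30,"roll":0,"jaw":-0.3}
    - {"dx":0,"dy":0,"dz":-30,"roll":0,"jaw":-0.3}
    - {"dx":15,"dy":0,"dz":-10,"roll":0,"jaw":-0.3}
    - {"dx":30,"dy":0,"dz":0,"roll":0,"jaw":-0.3}
    - {"dx":30,"dy":0,"dz":0,"roll":0,"jaw":-0.3}
    - {"dx":15,"dy":0,"dz":0,"roll":0,"jaw":-0.3}
    - {"dx":0,"dy":0,"dz":0,"roll":0,"jaw":-0.3}
    - {"dx":0,"dy":0,"dz":0,"roll":0,"jaw":-0.3}

```text
time_s: 10.52
ee_pos: [0.5571, -0.1407, 0.1948]
eef_rot: [-3.142, 0.002, 2.823]
force: [-0.3, 0.2, 0.1]
grip_width: 0.061
grip_force: 0.0
```

Run:
```python
from h import *
for n in("scene","side"):
    c=camera(n);cv2.imwrite(f"pics/{n}4.png",c["frame"][:,:,::-1]);W=pts(c)
    for m,s in blobs(c,(40,70,40),(85,255,255),15):
        p=W[m];p=p[~np.isnan(p[:,0])]
        if np.median(p[:,0])>.55: print(n,s,np.percentile(p,[2,50,98],axis=0).round(3).tolist())
a,b=[cv2.imread(f"pics/{n}4.png") for n in("scene","side")]
cv2.imwrite("pics/fin.png",np.hstack([cv2.resize(a[150:400,180:430],(400,400)),cv2.resize(b[130:330,350:550],(400,400))]))
```

```text
scene [303 345  36  42 991] [[0.617, -0.192, 0.007], [0.646, -0.173, 0.049], [0.666, -0.146, 0.123]]
side [464 221  15  11 129] [[0.63, -0.181, 0.116], [0.64, -0.171, 0.121], [0.651, -0.16, 0.123]]
side [449 234  30  44 837] [[0.618, -0.191, 0.006], [0.632, -0.176, 0.046], [0.664, -0.146, 0.1]]
```

View pics/fin.png

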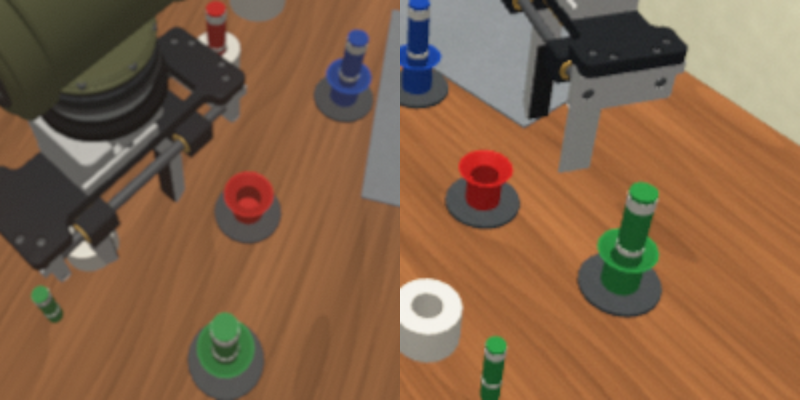

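The green marker stands upright in the green cap (right crop, (640,235)). Its top is at 121–123 mm, matching the blue marker at home, and the gripper is clear.

```bash
python3 -c "
from station import *
print(hand_in())"
```

```text
the job is handed in; nothing more can be done
None
```

The green marker is fully home in the green cap and released, the red marker and mug were left untouched, and the job was handed in at about 10.6 s; no verdict came back.

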